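# Hand a medicine tin out through the hatch flap

## Robot

A 6-joint arm with a two-finger parallel gripper is mounted at the origin on the work surface. World frame = base frame: x ahead of the robot, y to its left, z up, the work surface at z = 0. Lengths are in mm, angles in degrees, forces in N, time in s.
With the tool pointing down it reaches from about 225 to 875 mm from the base axis. Payload 3.4 kg.
Tool frame: the origin (TCP) lies at the centre of the arm's flange, where the gripper is bolted on; the fingertips stand 173 mm ahead of it and the grasp point (between the pads) lies 155 mm ahead of it (r.tips_ahead is the z of the fingertips in the tool frame, in mm); z points along the fingers, y is the line along which they close (so a half turn about z gives the same grasp; the last joint's range is limited). The gripper opens to 85 mm and grips with 20 to 120 N. Pads are 22 mm wide; open, the fingers measure 114 mm over their backs; the gripper's body (76 mm by 85 mm) begins 54 mm behind the grasp point. The pads swing forward as they close: fully open they stand 13 mm farther back than shut.
Start: joints at [67.666, 15.808, 86.224, -0, 77.962, -6.933], TCP at [152.715, 554.367, 404.728] pointing down, gripper open.
Joint ranges: [-165.64, 165.64], [-43.16, 119.46], [12.63, 154.43], [-67.54, 247.53], [6.08, 155.33], [-154.97, 154.97]. Speed limits (degrees/s): [147.25, 147.25, 180, 180, 180, 180].

## Interface

Orientations are given as a 3x3 rotation matrix whose columns are the frame's x, y, z axes.
In Python, from rig import observe, vision, r, models gives the robot as it stands. The module is installed in compiled form; this text tells all that it offers.
- The arm moves only by the shell command python3 -m handwheel 'ROWS' [FORCE]. ROWS is JSON, a list of rows, each a list of 3 entries, a list of its own where there are three numbers: the gripper's target within -1 to 1 (fully open at 1, half-way at 0, shut at -1), then the shift along the tool's x, y, z in mm, then the turn about the tool's z in rad. A call has 1 to 20 rows; each row shifts and turns the commanded pose from where the row before left it, along the tool's axes as they then stand; what a row does not reach is not made up. A row lasts 1/10 s, in which the tool goes at most 50 mm and 8.59 degrees, less where a joint would pass 70% of its speed; a pose out of reach is approached as far as the arm can. A call with a gripper value outside its range is refused whole. The fingers move at their own pace and stop on an object; FORCE is the grip in N (left out, the last holds). Time passes only in rows, so rows that do not move let the fingers close. It gives the time, the measured TCP pose, the force, the opening and the grip force at its end, in the units of the state.
- observe(): the state, without advancing time (a new reading comes with each control period).
- vision.grab_frame(name): name is "scene" or "top" or "wrist"; returns the picture (384x512x3 uint8, red, green, blue); there is no depth.
- vision.get_calibration(name): a dict with "intrinsics" (3x3 intrinsics, pixels), "k1" (the pictures are not rectified: a ray, as slopes to the right and down, at radius r is drawn at 1 + k1 r^2 times it, then the intrinsics apply), "xyz" and "attitude" of the camera in the world; the wrist camera has in their place "hand_eye" (4x4, takes a point from camera to tool coordinates, whose origin is the TCP and whose axes are the flange's). Camera axes: x right, y down, z forward; pixel columns grow to the right and rows downward; lengths in mm; the calibration is good to about 2 mm. A picture is of the moment at which its call begins: read the wrist's pose just before it. get_calibration takes no time and is no camera call.
- r.sign_off(): hands the job in; it is judged then, once.
Trained networks look in the newest picture that a camera, given by its name, has taken for a name from the list of things; names that differ only in an ending like _2 or _b are one class to them, and where a whole thing is asked for, a point or a joint stands for the part that bears it (a point fixed in the world has none). Each returns a list of dicts, best first, with "confidence" (0 to 1); they miss things now and then, are a little off and sometimes report something else, mostly with a low value. They report only what shows in the picture. A call takes as long as a camera call.
- models.search_frame(camera, query): "location" ([column, row] in pixels, amid what is visible of it).
- models.cut_out(camera, query): "region" (384x512 bool, what is visible of it) and "location" ([column, row] in pixels, amid what is visible of it).
- models.landmark_of(camera, query): "location" ([column, row] in pixels: a listed point, or the origin of a listed thing).
The state is a dict: "clock": time; "joint_positions": joint angles; "joint_velocities": joint speeds; "tau": joint torques, N m; "tcp_pos": TCP position; "tool_rot": TCP orientation; "ft_force": force on the tool from outside, world axes, zero at the start; "wrist_torque": the same for the moment, N m; "opening": finger opening in mm; "finger_force": force on a finger pad.
Only numpy, scipy, OpenCV 4.12 (cv2) and the standard library are available. Lean on these libraries where they do the work, as an engineer would, in place of code of your own. Each camera call takes 0.05 s, during which the arm holds its last target. There are 200 camera calls.

## Task

Two finished tins wait in the two lanes of the wooden hand-out hatch. With your fingertips, push the rectangular tin along its lane and through its hanging flap until it drops flat into the sunk tray behind, then draw your fingers back out so that the flap falls shut again. Slide it only, without lifting it, and leave the round tin and everything else standing around where it is.

Things in the scene. Friction and masses are not known exactly. Their poses are not given: they have to be found in the camera images.
- hatch: wooden hand-out hatch, fixed to the counter, 376 mm long (x), 158 mm wide (y). Origin on the counter under the flap line, midway between the two lanes; +x runs along the lanes from their open near end (x = -200 mm) through the flaps (x = 0) into the tray; z up. Deck top 30 mm above the counter, from x = -200 to a sharp step down just before the flaps (x = -8 mm). Lanes centred at y = +38 and -38 mm, open above
- lane_left (a point): point at deck level at the middle of the left lane, under its flap (hatch x = 0, y = +38, z = 30 mm; axes as the hatch). The lane is 70 mm wide between 6 mm rails that rise 18 mm above the deck. The flap hangs between posts 6 mm thick (y), 16 mm long (x), 74 mm above the deck; no bar crosses over it, its top edge is 66 mm above the deck
- lane_right (a point): point at deck level at the middle of the right lane, under its flap (hatch x = 0, y = -38, z = 30 mm; axes as the hatch). The lane is 70 mm wide between 6 mm rails that rise 18 mm above the deck. The flap hangs between posts 6 mm thick (y), 16 mm long (x), 74 mm above the deck; no bar crosses over it, its top edge is 66 mm above the deck
- tray_in (a point): centre of the floor of the open-topped tray behind the flaps, shared by both lanes. Floor 8 mm above the counter (22 mm below the deck), 146 mm wide inside, from hatch x = -8 to 170 mm; sides 40 mm and end wall 34 mm high above the counter. Site axes as the hatch
- tin: rectangular steel tin with a closed lid, 90 mm long (x), 60 mm wide (y), 22 mm high, about 0.15 to 0.3 kg, loose, lying in either lane on the near side of the flap with its length along the lane; origin at the centre of its underside. Once pushed wholly past the step it drops 22 mm and lies below the swing of the flap; until then it props the flap open
- round_tin: round steel tin, 60 mm diameter, 22 mm high, loose, in the other lane; must stay there; origin at the centre of its underside
- flap_left (a joint): left lane's steel flap, 66 wide x 58 high x 3 mm, 70 g, hinged along its top edge on a level axis at hatch x = 0, y = +38, z = 92 mm; lower edge 4 mm above deck level. Value in rad: 0 = hanging shut, grows as its lower edge swings away along hatch +x, to 1.5; cannot swing towards the robot. Swings freely, falls shut by its own weight
- flap_right (a joint): right lane's steel flap, 66 wide x 58 high x 3 mm, 70 g, hinged along its top edge on a level axis at hatch x = 0, y = -38, z = 92 mm; lower edge 4 mm above deck level. Value in rad: 0 = hanging shut, grows as its lower edge swings away along hatch +x, to 1.5; cannot swing towards the robot. Swings freely, falls shut by its own weight
- jar: bystander: amber jar with a wooden lid, 40 mm diameter, 55 mm tall, loose on the counter beside the hatch; origin at the centre of its underside
- weight: bystander: brass weight with a small knob, 32 mm diameter, 42 mm tall, loose on the counter beside the hatch; origin at the centre of its underside
- bottle: bystander: white plastic pill bottle, 36 mm diameter, 62 mm tall, loose on the counter beside the hatch; origin at the centre of its underside
- carton: bystander: cardboard carton 70 x 45 x 30 mm, loose on the counter beside the hatch; origin at the centre of its underside
- scoop: bystander: wooden spoon 160 mm long lying on the counter, to the robot's right
- bowl: bystander: white ceramic bowl, 110 mm diameter, 55 mm tall, on the counter to the robot's left; origin at the centre of its underside
- cup: bystander: blue cup, 72 mm diameter, 70 mm tall, on the counter to the robot's right; origin at the centre of its underside

How it is judged (in metres and radians):
On the way, in this order (a step that is already met when the one before it is completed fails the run):
1. the rectangular tin, still on the deck, swings a flap open (value of joint any of flap_left, flap_right above 0.4 rad and x of tin in the frame of hatch between -0.055 and 0.02 m), for 0.05 s.
2. the rectangular tin is down in the tray behind the flap (x of tin in the frame of hatch above 0.03 m and height (world z) of tin below 0.016 m), for 0.1 s.
At the end, for the whole second after the job is handed in: The rectangular tin lies flat (within 0.1 rad) and at rest on the floor of the tray, its middle more than 30 mm behind the flap line; both flaps hang shut (within 0.08 rad); the round tin is within 15 mm of where it started (all of step 2 and x of tin in the frame of hatch below 0.15 m and y of tin in the frame of hatch between -0.075 and 0.075 m and angle between tin's own z axis and vertical below 0.1 rad and linear speed of tin below 0.02 m/s and value of joint each of flap_left, flap_right below 0.08 rad and distance of round_tin from where it was at the start of the episode below 0.015 m); the robot touches nothing.
It fails at once if the rectangular tin is lifted off the deck (more than 15 mm) (height (world z) of tin above 0.045 m).
It fails at once if the rectangular tin is tipped over (angle between tin's own z axis and vertical above 0.9 rad).
It fails at once if the round tin or a bystander is moved more than 15 mm (distance of any of round_tin, jar, weight, bottle, carton, scoop, bowl, cup from where it was at the start of the episode above 0.015 m).
It also fails if it takes over 35 s, if anything falls off the work surface, if the arm or the gripper's body presses on something with over 40 N, if the wrist force passes 120 N, or if a joint passes its speed limit or range.

## Working session

There is one attempt and no reset: what is moved stays moved. The work goes in short steps, Python scripts to look and compute and a shell command to move; the robot and the scene stay as the last step left them, time stands still between calls to the robot, and variables do not carry over. Pictures are saved under pics/ and viewed, at most 10 in all, crops included, and the job is handed in when it is done.

```bash
mkdir -p pics; cat > h.py <<'E'
import numpy as np, cv2
from rig import observe, vision, r, models
def cam(name, s=None):
    c=vision.get_calibration(name); K=np.array(c["intrinsics"])
    if "hand_eye" in c:
        T=np.array(c["hand_eye"]); R=np.array(s["tool_rot"]); return K,c["k1"],R@T[:3,3]+s["tcp_pos"],R@T[:3,:3]
    return K,c["k1"],np.array(c["xyz"]),np.array(c["attitude"])
def at_z(name,px,z,s=None):
    K,k1,p,R=cam(name,s)
    d=np.array([(px[0]-K[0,2])/K[0,0],(px[1]-K[1,2])/K[1,1]]); u=d.copy()
    for _ in range(20): u=d/(1+k1*(u@u))
    v=R@np.r_[u,1]; return p+v*(z-p[2])/v[2]
def project(name,P,s=None):
    K,k1,p,R=cam(name,s); q=R.T@(np.array(P)-p); u=q[:2]/q[2]; u=u*(1+k1*(u@u))
    return K[:2,:2]@u+K[:2,2]
E
python3 - <<'E'
from h import *
print(np.round(observe()["tool_rot"],3))
for n in ("scene","top"):
    im=vision.grab_frame(n); cv2.imwrite(f"pics/{n}0.png",im[:,:,::-1])
    print(n,vision.get_calibration(n))
    for q,z in (("hatch",0),("lane_left",30),("lane_right",30),("tray_in",8),("tin",30),("round_tin",30),("jar",0),("weight",0),("bottle",0),("carton",0)):
        for d in models.landmark_of(n,q)[:2]: print(q,round(d["confidence"],2),np.round(d["location"]),np.round(at_z(n,d["location"],z)))
E
```

```text
[[-0.964  0.266 -0.001]
 [ 0.266  0.964 -0.002]
 [ 0.    -0.002 -1.   ]]
scene {'intrinsics': array([[463.72323787,   0.        , 252.19270854],
       [  0.        , 463.72323787, 194.35645924],
       [  0.        ,   0.        ,   1.        ]]), 'k1': -0.10448554763263161, 'xyz': array([1119.52572455,  854.6345771 , 1014.9953074 ]), 'attitude': array([[-8.18037381e-01,  3.87798575e-01, -4.24767123e-01],
       [ 5.75164779e-01,  5.50825074e-01, -6.04795185e-01],
       [-5.66329000e-04, -7.39056157e-01, -6.73643582e-01]])}
hatch 0.77 [229. 215.] [592. -21.   0.]
lane_left 0.76 [238. 216.] [588.  25.  30.]
lane_right 0.66 [215. 203.] [614. -64.  30.]
tray_in 0.74 [210. 226.] [668.  -7.   8.]
tin 0.61 [242. 190.] [511. -66.  30.]
round_tin 0.6 [249. 204.] [531.   1.  30.]
jar 0.71 [273. 224.] [504.  88.   0.]
jar 0.21 [178. 210.] [ 712. -131.    0.]
weight 0.51 [222. 179.] [ 519. -178.   -0.]
weight 0.17 [231. 215.] [589. -16.   0.]
bottle 0.57 [181. 210.] [ 705. -126.    0.]
carton 0.82 [246. 257.] [646. 148.   0.]
carton 0.58 [199. 140.] [ 467. -420.    0.]
top {'intrinsics': arra
[... 296 characters left out ...]
3],
       [-0.99980653, -0.0152585 ,  0.01241273],
       [-0.01058566, -0.11448089, -0.99336905]])}
hatch 0.9 [257. 166.] [599. -15.   0.]
lane_left 0.76 [250. 166.] [596.  12.  30.]
lane_right 0.85 [267. 164.] [602. -48.  30.]
lane_right 0.51 [373. 204.] [ 470. -415.   30.]
tray_in 0.79 [253. 146.] [669.  -0.   8.]
tin 0.43 [375. 206.] [ 462. -422.   30.]
round_tin 0.48 [254. 186.] [523.  -6.  30.]
round_tin 0.44 [372. 205.] [ 465. -411.   30.]
jar 0.52 [229. 193.] [502.  84.   0.]
weight 0.63 [228. 193.] [503.  88.   0.]
weight 0.46 [302. 189.] [ 519. -175.    0.]
bottle 0.52 [288. 136.] [ 709. -123.    0.]
carton 0.63 [130. 231.] [362. 429.   0.]
carton 0.59 [214. 149.] [660. 143.   0.]
```

```bash
python3 - <<'E'
from h import *
a=cv2.imread("pics/scene0.png")[120:300,140:320]; b=cv2.imread("pics/top0.png")[110:240,190:320]
cv2.imwrite("pics/c0.png",np.hstack([cv2.resize(a,(400,400),interpolation=2),cv2.resize(b,(400,400),interpolation=2)]))
E
```

```text
(no output)
```

View pics/c0.png

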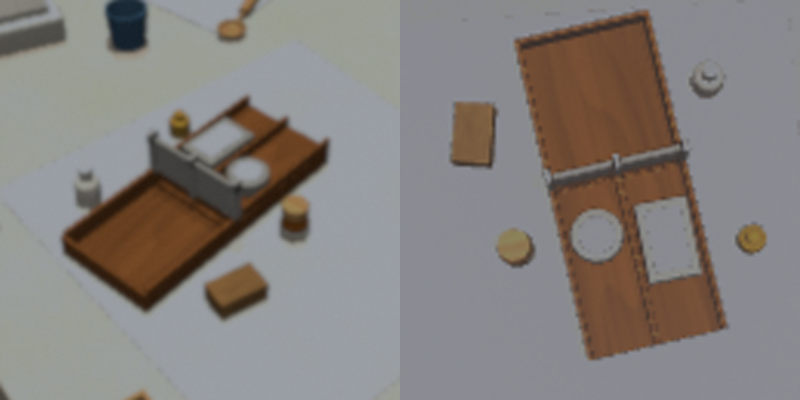

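The crops show the rectangular tin in the right lane (top picture about px (407−…): crop (668,240)) and the round tin in the left lane. The flaps are shut, with the jar and carton to the left and the weight and bottle to the right. Next I fit the hatch pose from its corners.

```bash
python3 - <<'E'
from h import *
from scipy.optimize import least_squares
s=130/400; f=lambda u,v:np.array([190+(u-400)*s-.35,110+v*s-.35])
obs=[(f(590,358),(-200,76,48)),(f(725,327),(-200,-76,48)),(f(517,40),(168,77,37)),(f(650,12),(168,-77,37)),(f(548,178),(0,76,104)),(f(683,148),(0,-76,104)),(f(615,160),(0,0,104))]
W=lambda p,q:np.array([p[0]+np.cos(p[2])*q[0]-np.sin(p[2])*q[1],p[1]+np.sin(p[2])*q[0]+np.cos(p[2])*q[1],q[2]])
sol=least_squares(lambda p:np.concatenate([project("top",W(p,q))-o for o,q in obs]),[595,-18,.2]); p=sol.x
print(p,np.degrees(p[2]),np.round(sol.fun,1))
for nm,u,v in (("tin",668,240),("rnd",597,236)):
    w=at_z("top",f(u,v),52); d=w[:2]-p[:2];c,s2=np.cos(p[2]),np.sin(p[2])
    print(nm,w,"hatch",c*d[0]+s2*d[1],-s2*d[0]+c*d[1])
S=observe();R=np.array(S["tool_rot"]);print(r.tips_ahead,S["tcp_pos"],S["opening"])
hx=np.r_[np.cos(p[2]),np.sin(p[2]),0]
for X in(-170,):
    t=W(p,(X,-38,0)); print("target",t)
E
```

```text
[ 5.97022777e+02 -2.36670038e+01  2.38981005e-01] 13.692602992830821 [-0.3  0.2 -0.4  0.4  0.1  1.2 -0.5  0.7 -0.2 -0.9  0.8 -1.3  0.5 -0.2]
tin [516.99064136 -82.55089053  52.        ] hatch -91.69616249879539 -38.26576407762204
rnd [520.24919924  -3.80782134  52.        ] hatch -69.89072815460077 37.46806044794277
173.4 [152.74296191 554.38592099 404.73274193] 85.429521588712
target [ 440.8493136  -100.82819352    0.        ]
```

```bash
python3 -m handwheel '[[-1,[0,0,0],-0.127],[-1,[0,0,0],-0.127],[-1,[0,0,0],-0.127],[-1,[0,0,0],-0.127],[-1,[-8,-47,0],0],[-1,[-8,-47,0],0],[-1,[-8,-47,0],0],[-1,[-8,-47,0],0],[-1,[-8,-47,0],0],[-1,[-8,-47,0],0],[-1,[-8,-47,0],0],[-1,[-8,-47,0],0],[-1,[-8,-47,0],0],[-1,[-8,-47,0],0],[-1,[-8,-47,0],0],[-1,[-8,-47,0],0],[-1,[-8,-47,0],0],[-1,[-8,-47,0],0],[-1,[-8,-47,0],0],[-1,[0,0,0],0]]'
python3 - <<'E'
from h import *
S=observe();print(S["tcp_pos"],np.round(S["tool_rot"],3),S["opening"],S["clock"])
a=vision.grab_frame("wrist"); b=vision.grab_frame("scene")[60:260,170:370]
cv2.imwrite("pics/w1.png",np.hstack([cv2.resize(a,(450,338)),cv2.resize(b,(338,338))])[:,:,::-1])
for q,z in (("tin",30),("lane_right",30)):
    for d in models.landmark_of("wrist",q)[:2]: print(q,d["confidence"],d["location"],at_z("wrist",d["location"],z,S))
E
```

```text
clock: 3.1
tcp_pos: [438.7, -107.1, 404.7]
tool_rot: [[-0.973, -0.231, 0.003], [-0.231, 0.973, -0.003], [-0.002, -0.004, -1.0]]
ft_force: [-0.5, 0.6, 0.0]
opening: 0.0
finger_force: 0.0
[ 438.73926182 -107.07767344  404.73191322] [[-0.973 -0.231  0.003]
 [-0.231  0.973 -0.003]
 [-0.002 -0.004 -1.   ]] 0.033243237396950995 3.1
tin 0.86 [264.3, 226.8] [518.86325147 -84.55530685  30.        ]
```

View pics/w1.png

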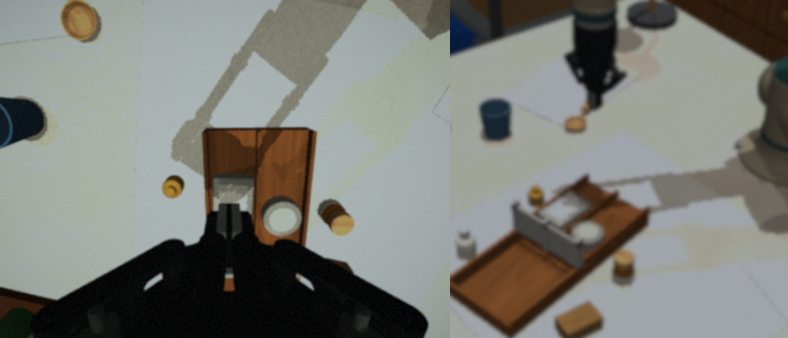

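The wrist picture shows the shut fingers (tips near px (265,235) at full size) over the tin in the right lane, with wide elbows at the finger roots. The near end of the hatch is at the top. The tool is lined up with the lane. I'll descend partway behind the tin and check the tip height.

```bash
python3 -m handwheel '[[-1,[0,5,30],0],[-1,[0,0,30],0],[-1,[0,0,30],0],[-1,[0,0,30],0],[-1,[0,0,30],0],[-1,[0,0,0],0]]'
python3 - <<'E'
from h import *
S=observe();R=np.array(S["tool_rot"]);t=np.array(S["tcp_pos"])
for z in (173.4,186): 
  for dx in(-11,11): print(z,dx,project("wrist",t+R@[dx,0,z],S),project("scene",t+R@[dx,0,z]))
a=vision.grab_frame("wrist"); b=vision.grab_frame("scene")
x,y=map(int,project("scene",t+R@[0,0,150]));b=b[y-60:y+60,x-60:x+60]
cv2.imwrite("pics/w2.png",np.hstack([cv2.resize(a[100:300,150:400],(450,360)),cv2.resize(b,(350,360))])[:,:,::-1]);print(x,y)
E
```

```text
clock: 3.9
tcp_pos: [432.9, -95.1, 252.1]
tool_rot: [[-0.971, -0.239, -0.008], [-0.239, 0.971, 0.003], [0.007, 0.005, -1.0]]
ft_force: [-1.0, 0.0, 0.6]
opening: -0.1
finger_force: 0.0
173.4 -11 [261.43981271 259.44332239] [255.34582905 165.76916392]
173.4 11 [261.4787623  225.87740908] [259.77513092 162.5227337 ]
186 -11 [261.36077474 248.97020985] [255.36199422 168.80351113]
186 11 [261.39328549 217.33938539] [259.76667189 165.55004781]
257 158
```

View pics/w2.png

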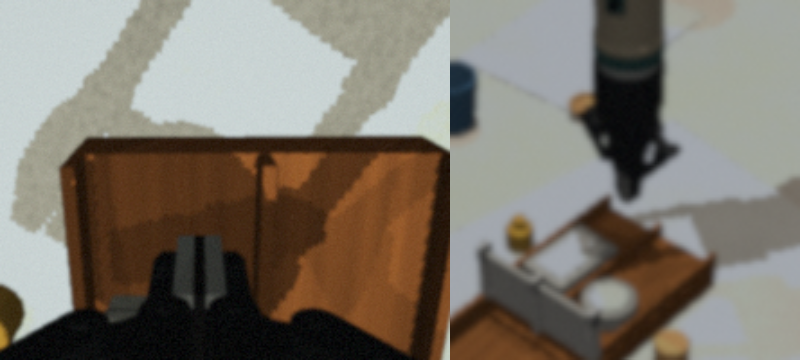

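The wrist view shows the lane between its rails at about px (203, 293), with the fingers about 8 to 10 mm too far toward the middle rail. The measured pose agrees (hatch y ≈ −30), and the tip height matches 173 mm. I'll correct sideways and lower.

```bash
python3 -m handwheel '[[-1,[0,-4,0],0],[-1,[0,-4,0],0],[-1,[0,0,17],0],[-1,[0,0,17],0],[-1,[0,0,0],0],[-1,[0,0,0],0]]'
python3 - <<'E'
from h import *
S=observe();R=np.array(S["tool_rot"]);t=np.array(S["tcp_pos"])+R@[0,0,173.4]
c,s=np.cos(.239),np.sin(.239);d=t[:2]-[597,-23.7];print("tip hatch",c*d[0]+s*d[1],-s*d[0]+c*d[1],t[2])
E
```

```text
clock: 4.6
tcp_pos: [437.5, -105.4, 221.4]
tool_rot: [[-0.972, -0.237, 0.001], [-0.237, 0.972, -0.0], [-0.001, -0.001, -1.0]]
ft_force: [0.3, 0.6, -0.3]
opening: 0.4
finger_force: 0.0
tip hatch -174.18937941248996 -41.740788560273316 48.03470946085153
```

```bash
python3 -m handwheel '[[-1,[0,3,3],0],[-1,[-10,0,0],0],[-1,[-10,0,0],0],[-1,[-8,0,0],0],[-1,[-8,0,0],0],[-1,[-8,0,0],0],[-1,[-8,0,0],0],[-1,[-8,0,0],0],[-1,[-8,0,0],0],[-1,[-8,0,0],0],[-1,[-8,0,0],0],[-1,[-8,0,0],0],[-1,[-8,0,0],0],[-1,[0,0,0],0]]'
cat > look.py <<'E'
from h import *
import sys
S=observe();R=np.array(S["tool_rot"]);t=np.array(S["tcp_pos"])+R@[0,0,173.4]
c,s=np.cos(.239),np.sin(.239);d=t[:2]-[597,-23.7];print("tip hatch",c*d[0]+s*d[1],-s*d[0]+c*d[1],t[2],S["ft_force"])
a=vision.grab_frame("top")[110:240,190:320]; b=vision.grab_frame("scene")[120:270,160:310]
cv2.imwrite(f"pics/{sys.argv[1]}.png",np.hstack([cv2.resize(a,(400,400),interpolation=2),cv2.resize(b,(400,400),interpolation=2)])[:,:,::-1])
E
python3 look.py l1
```

```text
clock: 6.0
tcp_pos: [535.0, -78.3, 217.8]
tool_rot: [[-0.971, -0.237, 0.002], [-0.237, 0.971, -0.0], [-0.002, -0.001, -1.0]]
ft_force: [0.3, 0.2, -0.5]
opening: -0.0
finger_force: 0.0
tip hatch -72.73715152600232 -38.47089749940273 44.38294997325954 [ 0.34586509  0.20784582 -0.46749332]
```

View pics/l1.png

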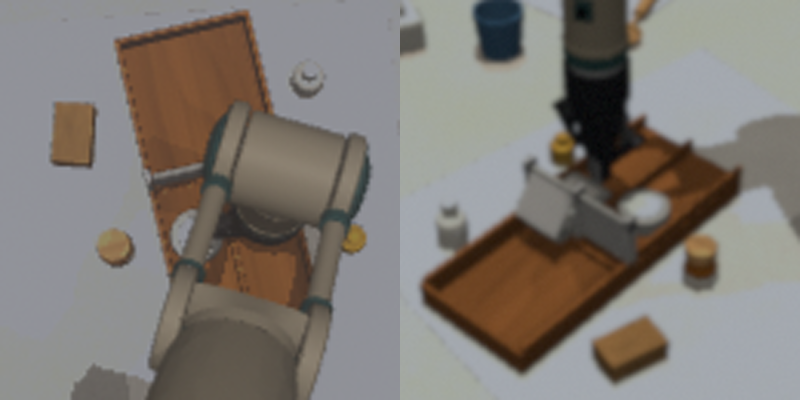

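The right flap is propped open by the tin (scene crop (545,205)), and the round tin and the neighbouring things are untouched. I'll push on over the step.

```bash
python3 -m handwheel '[[-1,[-8,0,0],0],[-1,[-8,0,0],0],[-1,[-8,0,0],0],[-1,[-14,0,0],0],[-1,[-17,0,0],0],[-1,[0,0,0],0],[-1,[0,0,0],0]]'
python3 look.py l2
```

```text
clock: 6.8
tcp_pos: [586.6, -64.9, 216.7]
tool_rot: [[-0.971, -0.238, -0.004], [-0.238, 0.971, 0.0], [0.004, 0.001, -1.0]]
ft_force: [-5.3, -1.0, -0.4]
opening: -0.2
finger_force: 0.0
tip hatch -20.599425464850345 -37.34824544712648 43.30250034263619 [-5.2690415  -1.04849297 -0.36930053]
```

View pics/l2.png

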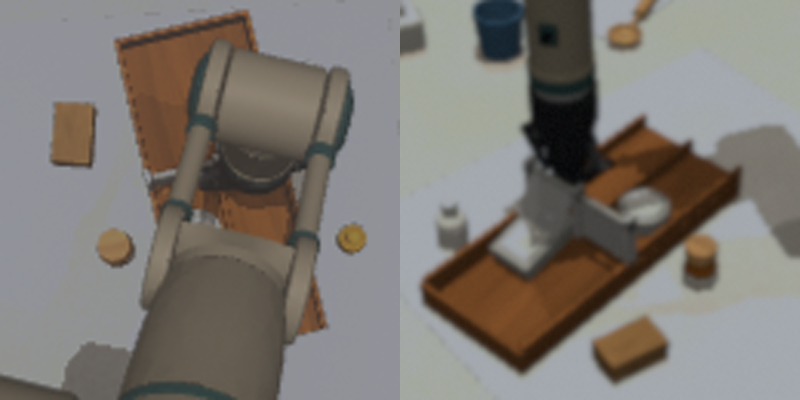

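The tin is nose-down in the tray but its rear is still on the step, with the flap resting on it. A few more millimetres, gently.

```bash
python3 -m handwheel '[[-1,[-3,0,0],0],[-1,[-3,0,0],0],[-1,[0,0,0],0],[-1,[0,0,0],0]]'
python3 look.py l3
```

```text
clock: 7.3
tcp_pos: [588.1, -64.3, 216.2]
tool_rot: [[-0.971, -0.24, -0.017], [-0.24, 0.971, -0.001], [0.017, 0.003, -1.0]]
ft_force: [-17.4, -6.1, 8.2]
opening: -0.4
finger_force: 0.0
tip hatch -21.12488457125088 -36.83920510184397 42.871826046433995 [-17.36799135  -6.09074872   8.17840023]
```

View pics/l3.png

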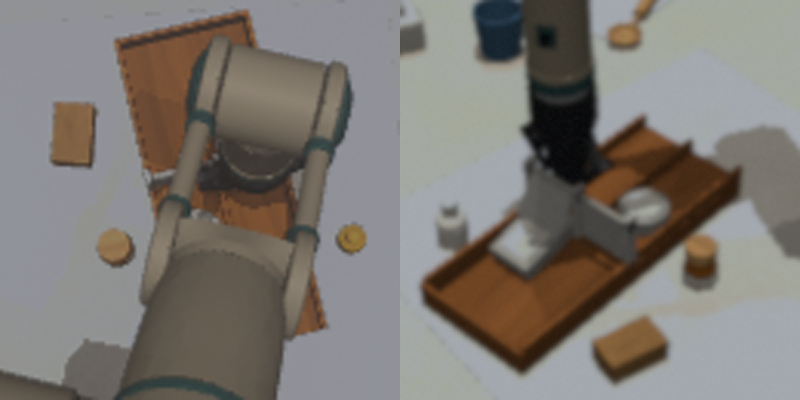

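The force rose to 17 N with an upward part, and the tips stopped at −21 mm. The bulge at the finger root is riding against the top edge of a post. I'll back off, raise the tips to about z = 48 (the tin's rear top edge is at about 51) and try again gently.

```bash
python3 -m handwheel '[[-1,[10,0,0],0],[-1,[5,0,-5],0],[-1,[0,0,0],0],[-1,[0,0,0],0]]'
python3 -m handwheel '[[-1,[-5,0,0],0],[-1,[-4,0,0],0],[-1,[-4,0,0],0],[-1,[0,0,0],0]]'
python3 look.py l4; python3 - <<'E'
from h import *
for q in("tin","flap_right"):
  vision.grab_frame("scene")
  for d in models.landmark_of("scene",q)[:2]: print(q,d["confidence"],d["location"],at_z("scene",d["location"],18))
E
```

```text
clock: 7.8
tcp_pos: [579.3, -67.5, 223.3]
tool_rot: [[-0.972, -0.237, 0.003], [-0.237, 0.972, -0.0], [-0.003, -0.001, -1.0]]
ft_force: [0.3, 0.1, 0.1]
opening: 0.3
finger_force: 0.0
clock: 8.2
tcp_pos: [587.7, -64.5, 221.6]
tool_rot: [[-0.971, -0.24, -0.012], [-0.24, 0.971, -0.0], [0.012, 0.003, -1.0]]
ft_force: [-11.6, -3.4, 3.5]
opening: -0.0
finger_force: 0.0
tip hatch -20.82359434943615 -36.99227875946009 48.221201898486015 [-11.60695324  -3.42037636   3.48836795]
tin 0.89 [213.9, 212.7] [634.68148355 -39.75652939  18.        ]
tin 0.42 [196.9, 136.2] [ 474.36432666 -421.0507425    18.        ]Traceback (most recent call last):
  File "<stdin>", line 4, in <module>
ValueError: it knows: bottle, bowl, carton, cup, hatch, jar, lane_left, lane_right, round_tin, scoop, tin, tray_in, weight
```

```bash
python3 - <<'E'
from h import *
S=observe();F=np.array(S["ft_force"]);M=np.array(S["wrist_torque"])*1000
a=.239;Rh=np.array([[np.cos(a),np.sin(a),0],[-np.sin(a),np.cos(a),0],[0,0,1]])
F=Rh@F;M=Rh@M;print("F",F,"M Nmm",M)
r0=np.cross(F,M)/(F@F);print("line of action: r0",r0,"dir",F/np.linalg.norm(F))
for x in(0,11,14,40): k=(x-r0[0])/F[0];print(x,r0+k*F)
print(S["clock"])
E
```

```text
F [-11.36258687   0.17747815   4.62741165] M Nmm [  72.90525351 1275.61635511  420.76140906]
line of action: r0 [-38.71150421  33.99671137 -96.359809  ] dir [-0.92604645  0.0144644   0.37713227]
0 [   0.           33.39205627 -112.12506278]
11 [  11.           33.22024155 -116.60481099]
14 [  14.           33.17338299 -117.8265605 ]
40 [  40.           32.76727548 -128.41505626]
8.45
```

View pics/l4.png

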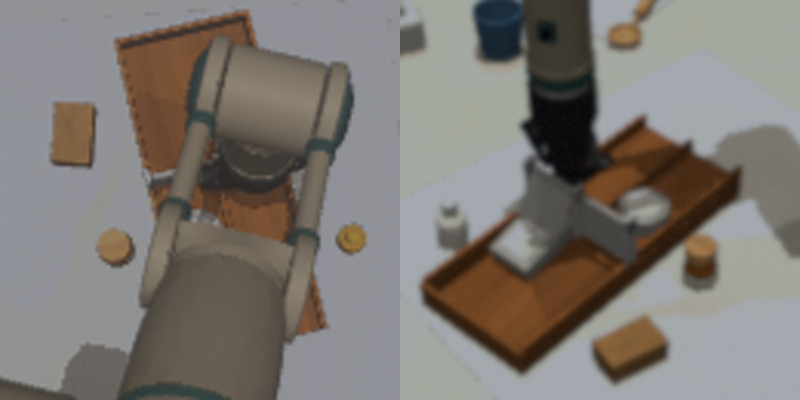

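The wrench puts the contact 55 mm above the tips, at the middle post, so the finger roots can't go farther in this posture. The tin is almost off the step and its front already lies in the tray. I'll pull out, rise and look from above the tray.

```bash
python3 -m handwheel '[[-1,[10,0,0],0],[-1,[5,0,0],0],[-1,[0,0,-40],0],[-1,[0,0,-40],0],[-1,[0,0,-40],0],[-1,[-30,0,-30],0],[-1,[-30,0,0],0],[-1,[-30,0,0],0],[-1,[0,0,0],0],[-1,[0,0,0],0]]'
python3 - <<'E'
from h import *
S=observe();R=np.array(S["tool_rot"]);t=np.array(S["tcp_pos"])+R@[0,0,173.4]
c,s=np.cos(.239),np.sin(.239);d=t[:2]-[597,-23.7];print("tip hatch",c*d[0]+s*d[1],-s*d[0]+c*d[1],t[2])
a=vision.grab_frame("wrist");b=vision.grab_frame("scene")[150:250,170:270]
cv2.imwrite("pics/w5.png",np.hstack([cv2.resize(a,(453,340)),cv2.resize(b,(340,340),interpolation=2)])[:,:,::-1])
def H(w): d=w[:2]-[597,-23.7];return np.round([c*d[0]+s*d[1],-s*d[0]+c*d[1]],1)
for d in models.cut_out("wrist","tin")[:1]:
    m=d["region"].astype(np.uint8);print(d["confidence"],m.sum())
    k=max(cv2.findContours(m,0,2)[0],key=cv2.contourArea);q=cv2.approxPolyDP(k,5,True)[:,0]
    for p in q: print(p,"z8",H(at_z("wrist",p,8,S)),"z30",H(at_z("wrist",p,30,S)),"z50",H(at_z("wrist",p,50,S)))
E
```

```text
clock: 9.45
tcp_pos: [664.1, -46.5, 372.2]
tool_rot: [[-0.971, -0.237, -0.0], [-0.237, 0.971, 0.0], [0.0, 0.0, -1.0]]
ft_force: [-0.9, -0.2, 0.0]
opening: 0.1
finger_force: 0.0
tip hatch 59.736871799140985 -37.94371474675807 198.7526274796948
0.92 2378
[285 154] z8 [39.2 -8.1] z30 [ 35.6 -10.1] z50 [ 32.2 -12. ]
[235 155] z8 [ 40.5 -69.8] z30 [ 36.7 -67.7] z50 [ 33.3 -65.9]
[236 190] z8 [ 85.7 -69.7] z30 [ 78.9 -67.7] z50 [ 72.8 -65.8]
[283 191] z8 [87.  -9.4] z30 [ 80.2 -11.3] z50 [ 74.  -13.1]
```

View pics/w5.png

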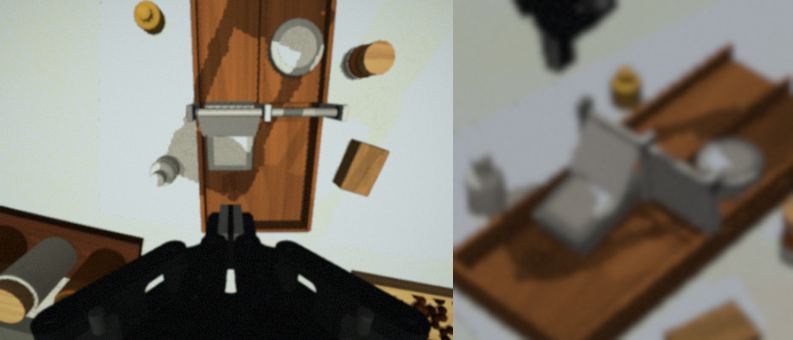

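The wrist view shows the tin's front end in the tray (px about (236–283, 190)), which puts its rear edge about 4 mm short of leaving the step. The flap rests on the lid at x ≈ 35–40. The round tin and the others are in place. The fingertips can finish the slide from the tray side by pressing lightly on the lid near the front and drawing it +x.

```bash
python3 -m handwheel '[[-1,[-4,0,39],0],[-1,[0,0,39],0],[-1,[0,0,39],0],[-1,[0,0,39],0],[-1,[0,0,0],0],[-1,[0,0,3],0],[-1,[0,0,0],0]]'
python3 -m handwheel '[[-1,[0,0,2],0],[-1,[0,0,2],0],[-1,[0,0,0],0]]'
```

```text
clock: 10.3
tcp_pos: [667.6, -45.9, 215.1]
tool_rot: [[-0.972, -0.237, 0.001], [-0.237, 0.972, -0.0], [-0.001, -0.0, -1.0]]
ft_force: [0.4, -0.6, -0.3]
opening: -0.0
finger_force: 0.0
clock: 10.6
tcp_pos: [667.5, -45.7, 210.2]
tool_rot: [[-0.972, -0.237, 0.001], [-0.237, 0.972, -0.0], [-0.001, -0.0, -1.0]]
ft_force: [0.4, 0.2, -0.1]
opening: 0.2
finger_force: 0.0
```

```bash
python3 -m handwheel '[[-1,[0,0,2],0],[-1,[0,0,0],0]]'; python3 -m handwheel '[[-1,[0,0,1.5],0],[-1,[0,0,0],0]]' | grep -E "tcp|ft"; python3 -m handwheel '[[-1,[0,0,1.5],0],[-1,[0,0,0],0]]'| grep -E "tcp|ft"
```

```text
clock: 10.8
tcp_pos: [667.7, -45.7, 209.2]
tool_rot: [[-0.972, -0.237, 0.001], [-0.237, 0.972, -0.0], [-0.001, -0.0, -1.0]]
ft_force: [-1.8, -0.1, 6.3]
opening: 0.4
finger_force: 3.0
tcp_pos: [667.6, -45.7, 209.0]
ft_force: [-3.0, -0.2, 12.8]
tcp_pos: [667.6, -45.7, 208.8]
ft_force: [-5.5, 0.5, 18.6]
```

```bash
python3 -m handwheel '[[-1,[-4,0,0],0],[-1,[-4,0,0.5],0],[-1,[0,0,0],0]]'; python3 -m handwheel '[[-1,[-4,0,1],0],[-1,[-4,0,1],0],[-1,[0,0,0],0]]'
```

```text
clock: 11.5
tcp_pos: [675.2, -44.1, 207.0]
tool_rot: [[-0.971, -0.237, 0.001], [-0.237, 0.971, -0.001], [-0.0, -0.001, -1.0]]
ft_force: [-4.2, -0.8, 11.9]
opening: -0.2
finger_force: 5.9
clock: 11.8
tcp_pos: [682.9, -42.2, 205.0]
tool_rot: [[-0.971, -0.238, 0.0], [-0.238, 0.971, -0.001], [-0.0, -0.001, -1.0]]
ft_force: [-4.4, -0.4, 14.3]
opening: -0.2
finger_force: 5.7
```

The tips followed the lid's slope, so they probably slipped. I'll raise and look.

```bash
python3 -m handwheel '[[-1,[0,0,-40],0],[-1,[0,0,-50],0],[-1,[0,0,-50],0],[-1,[0,0,-20],0],[-1,[0,0,0],0],[-1,[0,0,0],0]]' | grep tcp
cat > w.py <<'E'
from h import *
S=observe();R=np.array(S["tool_rot"]);t=np.array(S["tcp_pos"])+R@[0,0,173.4]
c,s=np.cos(.239),np.sin(.239)
def H(w): d=w[:2]-[597,-23.7];return np.round([c*d[0]+s*d[1],-s*d[0]+c*d[1]],1)
print("tip",H(t),t[2],S["clock"])
a=vision.grab_frame("wrist")
for d in models.cut_out("wrist","tin")[:1]:
    m=d["region"].astype(np.uint8);print(d["confidence"],m.sum())
    k=max(cv2.findContours(m,0,2)[0],key=cv2.contourArea);q=cv2.approxPolyDP(k,5,True)[:,0]
    for p in q: print(p,"z8",H(at_z("wrist",p,8,S)),"z30",H(at_z("wrist",p,30,S)),"z50",H(at_z("wrist",p,50,S)))
cv2.imwrite("pics/last_wrist.png",a[:,:,::-1])
E
python3 w.py
```

```text
tcp_pos: [682.7, -41.9, 361.9]
tip [ 79.  -37.9] 188.4610620508852 12.4
0.61 2580
[232 138] z8 [ 37.8 -71.8] z30 [ 35.4 -69.5] z50 [ 33.2 -67.5]
[234 178] z8 [ 86.3 -70.8] z30 [ 80.6 -68.6] z50 [ 75.5 -66.6]
[286 177] z8 [85.1 -7.1] z30 [79.5 -9.2] z50 [ 74.4 -11.2]
[285 138] z8 [37.8 -9.5] z30 [ 35.4 -11.5] z50 [ 33.3 -13.3]
```

The tin hasn't moved, so pad friction alone isn't enough. In the new approach the gripper is partly open (about 30 mm) and straddles the middle rail and post. One finger goes behind the tin and the other stays clear in front of the round tin. This puts the finger roots between the posts, so the tips can reach farther.

```bash
python3 -m handwheel '[[-0.3,[34,11,0],0],[-0.3,[35,11,0],0],[-0.3,[34,11,0],0],[-0.3,[0,0,0],0],[-0.3,[0,0,0],0],[-0.3,[0,0,0],0]]'
python3 w.py; python3 - <<'E'
from h import *
S=observe();c,s=np.cos(.239),np.sin(.239)
def H(w): d=w[:2]-[597,-23.7];return np.round([c*d[0]+s*d[1],-s*d[0]+c*d[1]],1)
for q,z in(("round_tin",52),("jar",55)):
  for d in models.cut_out("wrist",q)[:1]:
    v,u=np.nonzero(d["region"]);print(q,d["confidence"],len(u),[H(at_z("wrist",p,z,S)) for p in((u.mean(),v.min()),(u.mean(),v.max()),(u.min(),v.mean()),(u.max(),v.mean()))])
for q in("lane_right","lane_left"):
  for d in models.landmark_of("wrist",q)[:1]: print(q,d["confidence"],H(at_z("wrist",d["location"],30,S)))
E
```

```text
clock: 13.1
tcp_pos: [576.0, -34.4, 361.4]
tool_rot: [[-0.972, -0.237, -0.0], [-0.237, 0.972, 0.0], [0.0, 0.0, -1.0]]
ft_force: [-0.0, -0.3, 0.3]
opening: 30.2
finger_force: 0.0
tip [-22.9  -5.4] 187.96512532501734 13.1
0.6 2012
[204 196] z8 [  7.5 -76.5] z30 [  0.2 -71.8] z50 [ -6.4 -67.4]
[206 211] z8 [ 27.7 -75.3] z30 [ 19.  -70.6] z50 [ 11.1 -66.3]
[257 210] z8 [ 26.3 -10.3] z30 [ 17.7 -10. ] z50 [ 9.9 -9.7]
[256 190] z8 [ -0.3 -11.4] z30 [ -7. -11.] z50 [-13.2 -10.7]
[209 190] z8 [ -0.3 -69.8] z30 [ -7.1 -65.5] z50 [-13.2 -61.5]
round_tin 0.79 2686 [array([-96.9,  32.9]), array([-37.5,  35.4]), array([-68.4,   4.7]), array([-68.6,  62.6])]
lane_right 0.8 [ -0.2 -42.1]
lane_left 0.97 [ 3.6 31.7]
```

View pics/last_wrist.png

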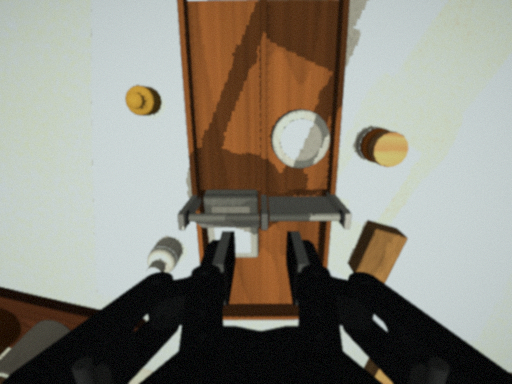

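The wrist picture shows the fingers straddling the middle post (col 265). The round tin is clear at (300,138) and its front edge lies at hatch x ≈ −38. I'll shift 3 mm right and descend.

```bash
python3 -m handwheel '[[-0.3,[1,-3,0],0],[-0.3,[0,0,30],0],[-0.3,[0,0,30],0],[-0.3,[0,0,30],0],[-0.3,[0,0,0],0],[-0.3,[0,0,15],0],[-0.3,[0,0,15],0],[-0.3,[0,0,0],0]]'
python3 -m handwheel '[[-0.3,[0,0,10],0],[-0.3,[0,0,10],0],[-0.3,[0,0,7],0],[-0.3,[0,0,5],0],[-0.3,[0,0,0],0],[-0.3,[0,0,0],0]]'
```

```text
clock: 14.2
tcp_pos: [574.8, -37.5, 241.9]
tool_rot: [[-0.972, -0.237, -0.002], [-0.237, 0.972, 0.0], [0.002, 0.001, -1.0]]
ft_force: [-0.6, -0.4, -0.0]
opening: 30.1
finger_force: 0.0
clock: 14.8
tcp_pos: [575.0, -37.4, 210.1]
tool_rot: [[-0.972, -0.237, -0.0], [-0.237, 0.972, 0.0], [0.0, 0.0, -1.0]]
ft_force: [0.5, 0.7, -0.1]
opening: 29.8
finger_force: 0.0
```

Down without contact. Now I'll push gently.

```bash
python3 -m handwheel '[[-0.3,[-3,0,0],0],[-0.3,[-3,0,0],0],[-0.3,[0,0,0],0]]'; python3 - <<'E'
from h import *
S=observe();F=np.array(S["ft_force"]);M=np.array(S["wrist_torque"])*1000
a=.239;Rh=np.array([[np.cos(a),np.sin(a),0],[-np.sin(a),np.cos(a),0],[0,0,1]])
F=Rh@F;M=Rh@M;print("F",F,"M",M,"tip",(Rh@(np.array(S["tcp_pos"])-[597,-23.7,0])));r0=np.cross(F,M)/(F@F);k=(11-r0[0])/F[0];print(r0+k*F)
vision.grab_frame("scene")
for d in models.landmark_of("scene","tin")[:1]: print(d)
E
```

```text
clock: 15.1
tcp_pos: [581.3, -35.9, 210.4]
tool_rot: [[-0.971, -0.237, 0.001], [-0.237, 0.971, -0.0], [-0.001, -0.0, -1.0]]
ft_force: [0.2, -0.2, -0.4]
opening: 30.2
finger_force: 0.0
F [ 0.10457954 -0.27217211 -0.40525857] M [ 12.80412977 -27.640278   -15.78106575] tip [-18.13882143  -8.1745947  210.44141309]
[  11.         -114.93712779 -147.61539474]
{'location': [214.7, 213.6], 'confidence': 0.89}
```

```bash
python3 -m handwheel '[[-0.3,[-3,0,0],0],[-0.3,[0,0,0],0]]'|grep -E "tcp|ft"; python3 -m handwheel '[[-0.3,[-3,0,0],0],[-0.3,[0,0,0],0]]'|grep -E "tcp|ft";  python3 - <<'E'
from h import *
S=observe();F=np.array(S["ft_force"]);M=np.array(S["wrist_torque"])*1000
a=.239;Rh=np.array([[np.cos(a),np.sin(a),0],[-np.sin(a),np.cos(a),0],[0,0,1]])
F=Rh@F;M=Rh@M;print("F",F,"M",M,"tip",(Rh@(np.array(S["tcp_pos"])-[597,-23.7,0])));r0=np.cross(F,M)/(F@F);k=(11-r0[0])/F[0];print(r0+k*F)
im=vision.grab_frame("scene");cv2.imwrite("pics/s9.png",cv2.resize(im[150:250,170:270],(500,500),interpolation=2)[:,:,::-1])
for d in models.cut_out("scene","tin")[:1]: v,u=np.nonzero(d["region"]);print(d["location"],d["confidence"],len(u),v.max(),u.min(),v.min())
E
```

```text
tcp_pos: [583.8, -35.2, 210.1]
ft_force: [-0.2, 1.3, -0.2]
tcp_pos: [585.3, -34.7, 209.6]
ft_force: [-4.4, -1.9, -0.0]
F [-4.76315426e+00 -8.33274994e-01 -3.26865682e-03] M [-54.88265919 586.80837335  71.73193369] tip [-13.95620691  -7.93375625 209.57718036]
[  11.           16.97742928 -121.48556081]
[211.0, 213.0] 0.96 462 225 194 201
```

```bash
cat > t.py <<'E'
from h import *
c,s=np.cos(.239),np.sin(.239)
def H(w): d=w[:2]-[597,-23.7];return np.round([c*d[0]+s*d[1],-s*d[0]+c*d[1]],1)
print(observe()["clock"]);vision.grab_frame("scene")
for d in models.landmark_of("scene","tin")[:1]: print(d,[(z,H(at_z("scene",d["location"],z))) for z in(8,19)])
for d in models.cut_out("scene","tin")[:1]:
    m=d["region"].astype(np.uint8);k=max(cv2.findContours(m,0,2)[0],key=cv2.contourArea);q=cv2.approxPolyDP(k,2.5,True)[:,0]
    for p in q: print(p,"z8",H(at_z("scene",p,8)),"z30",H(at_z("scene",p,30)))
E
python3 -m handwheel '[[-0.3,[6,0,0],0],[-0.3,[0,0,0],0]]'|grep -E "tcp|ft"; python3 t.py
```

```text
tcp_pos: [580.7, -36.1, 210.3]
ft_force: [-0.0, -0.8, -0.4]
15.9
{'location': [212.6, 215.4], 'confidence': 0.7} [(8, array([ 37. , -26.8])), (19, array([ 44.4, -18.5]))]
[230 194] z8 [-69.5 -53.4] z30 [-52.3 -36.3]
[229 207] z8 [-23.3 -14.4] z30 [-7.2  1.9]
[243 214] z8 [-29.1  39.5] z30 [-12.8  54.5]
[243 201] z8 [-72.6   0.3] z30 [-55.4  16.2]
```

View pics/s9.png

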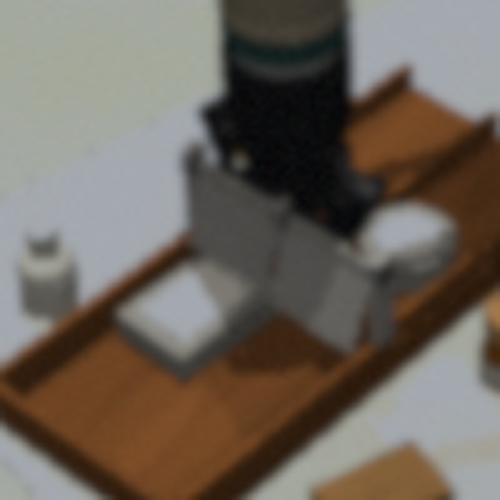

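The tin lies flat in the tray (crop corners (115,315), (180,375), (270,300)), and both flaps hang practically shut. I'll withdraw straight up, well clear, and verify.

```bash
python3 -m handwheel '[[-0.3,[3,0,0],0],[-0.3,[0,0,-15],0],[-0.3,[0,0,-30],0],[-0.3,[0,0,-40],0],[-0.3,[0,0,-40],0],[-0.3,[0,0,-40],0],[-0.3,[20,0,0],0],[-0.3,[20,0,0],0],[-0.3,[0,0,0],0],[-0.3,[0,0,0],0],[-0.3,[0,0,0],0]]'
python3 t.py; python3 - <<'E'
from h import *
c,s=np.cos(.239),np.sin(.239)
def H(w): d=w[:2]-[597,-23.7];return np.round([c*d[0]+s*d[1],-s*d[0]+c*d[1]],1)
for n in("scene","wrist"):
  S=observe();vision.grab_frame(n)
  for q,z in(("tin",8),("round_tin",30),("jar",0),("carton",0)):
    for d in models.landmark_of(n,q)[:1]: w=at_z(n,d["location"],z,S);print(n,q,round(d["confidence"],2),np.round(w),H(w))
for d in models.cut_out("wrist","tin")[:1]:
    m=d["region"].astype(np.uint8);k=max(cv2.findContours(m,0,2)[0],key=cv2.contourArea)
    for p in cv2.approxPolyDP(k,4,True)[:,0]: print(p,"z30",H(at_z("wrist",p,30,S)))
E
```

```text
clock: 17.15
tcp_pos: [539.7, -46.2, 375.1]
tool_rot: [[-0.972, -0.237, 0.001], [-0.237, 0.972, 0.0], [-0.001, -0.0, -1.0]]
ft_force: [0.1, -1.1, -0.5]
opening: 30.1
finger_force: 0.0
17.15
{'location': [211.1, 215.0], 'confidence': 0.65} [(8, array([ 38.8, -31.5])), (19, array([ 46.2, -23.2]))]
[215 199] z8 [-20.7 -73.3] z30 [ -4.6 -55.7]
[196 210] z8 [ 54.2 -82.5] z30 [ 68.7 -64.8]
[194 216] z8 [ 76.6 -68. ] z30 [ 90.6 -50.6]
[205 224] z8 [ 78.3 -18.1] z30 [92.2 -1.8]
[221 216] z8 [21.9 -5.5] z30 [37.  10.5]
[226 208] z8 [-13.9 -18.3] z30 [ 2.1 -2. ]
scene tin 0.71 [627. -41.   8.] [ 25.  -24.3]
scene round_tin 0.79 [526. -11.  30.] [-66.3  29.3]
scene jar 0.74 [499.  85.   0.] [-69.4 128.5]
scene carton 0.96 [649. 151.   0.] [ 91.8 157.4]
wrist tin 0.72 [645. -56.   8.] [ 39.  -42.4]
wrist round_tin 0.87 [520. -10.  30.] [-71.3  31.7]
wrist jar 0.87 [509.  90.   0.] [-58.4 131.1]
wrist carton 0.77 [645. 139.   0.] [ 84.8 147.2]
[236 250] z30 [ 40.3 -40.4]
[233 276] z30 [ 80.  -45.6]
[257 276] z30 [ 79.9 -13.2]
[260 252] z30 [43.3 -9.1]
```

```bash
python3 -m handwheel '[[-0.3,[0,0,-30],0],[-0.3,[20,40,0],0],[-0.3,[20,45,0],0],[-0.3,[0,45,0],0],[-0.3,[0,45,0],0],[-0.3,[0,45,0],0],[-0.3,[0,45,0],0],[-0.3,[0,45,0],0],[-0.3,[0,45,0],0],[-0.3,[0,45,0],0],[-0.3,[0,45,0],0],[-0.3,[0,45,0],0],[-0.3,[0,0,0],0],[-0.3,[0,0,0],0]]' | grep -E "tcp|ft|clock"
python3 - <<'E'
from h import *
p=(597,-23.7,.239);c,s=np.cos(p[2]),np.sin(p[2])
W=lambda q:np.array([p[0]+c*q[0]-s*q[1],p[1]+s*q[0]+c*q[1],q[2]])
def H(w): d=w[:2]-p[:2];return np.round([c*d[0]+s*d[1],-s*d[0]+c*d[1]],1)
for n in("top","scene"):
  old=cv2.imread(f"pics/{n}0.png").astype(int);new=vision.grab_frame(n)[:,:,::-1].astype(int)
  cv2.imwrite(f"pics/{n}_end.png",new);D=np.abs(old-new).mean(2)
  def reg(P):
    m=np.zeros(D.shape,np.uint8);cv2.fillConvexPoly(m,np.int32([np.round(project(n,W(q))) for q in P]),1);return round(D[m>0].mean(),1),round(D[m>0].max(),1)
  for nm,y in(("flapR",-38),("flapL",38)): print(n,nm,reg([(0,y-33,92),(0,y+33,92),(0,y+33,34),(0,y-33,34)]),"ahead of flap (z60)",reg([(8,y-28,60),(8,y+28,60),(30,y+28,60),(30,y-28,60)]))
  print(n,"round",reg([(-100,8,52),(-100,68,52),(-40,68,52),(-40,8,52)]),"new tin",reg([(0,-65,30),(0,-12,30),(70,-12,30),(70,-65,30)]))
  for d in models.cut_out(n,"tin")[:1]:
    m=d["region"].astype(np.uint8);k=max(cv2.findContours(m,0,2)[0],key=cv2.contourArea)
    print(d["confidence"],[H(at_z(n,q,30)).tolist() for q in cv2.boxPoints(cv2.minAreaRect(k))])
E
```

```text
clock: 19.25
tcp_pos: [383.6, 421.1, 404.8]
ft_force: [0.5, 0.2, -0.1]
top flapR (np.float64(5.6), np.float64(67.0)) ahead of flap (z60) (np.float64(50.2), np.float64(69.7))
top flapL (np.float64(2.7), np.float64(4.0)) ahead of flap (z60) (np.float64(2.6), np.float64(4.0))
top round (np.float64(2.8), np.float64(4.0)) new tin (np.float64(48.7), np.float64(69.7))
0.61 [[83.9, -3.2], [85.4, -63.8], [16.3, -64.6], [14.8, -4.4]]
scene flapR (np.float64(5.4), np.float64(43.3)) ahead of flap (z60) (np.float64(24.2), np.float64(104.0))
scene flapL (np.float64(2.9), np.float64(5.7)) ahead of flap (z60) (np.float64(6.3), np.float64(59.3))
scene round (np.float64(5.0), np.float64(8.3)) new tin (np.float64(93.5), np.float64(123.3))
0.67 [[86.0, -64.9], [-20.3, -64.0], [7.5, 10.3], [109.0, 6.6]][ WARN:0@0.592] global loadsave.cpp:1063 imwrite_ Unsupported depth image for selected encoder is fallbacked to CV_8U.
```

The flap regions and the round tin match their first pictures. The tin's front edge is at x ≈ 84, so its middle is at about 39 mm, and its full 60 mm width shows. The arm is clear of everything, so I'm handing in.

```bash
python3 -c "
from rig import r
print(r.sign_off())"
```

```text
the job is handed in; nothing more can be done
None
```

The job is handed in: the rectangular tin lies flat in the tray with its middle about 39 mm behind the flap line, both flaps are shut, and the camera checks show the round tin where it started; no verdict came back, and on the way the finger roots pressed a post with up to 17 N and a fingertip drag on the lid from the tray side slipped without moving the tin.

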